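Press the toothed axle cap home on the key machine's feed shaft

ROBOT

A 6-joint arm with a two-finger parallel gripper is mounted at the origin on the work surface. World frame = base frame: x ahead of the robot, y to its left, z up, the work surface at z = 0. Lengths are in m, angles in rad, forces in N, time in s.
With the tool pointing down it reaches from about 0.35 to 0.8 m from the base axis. Payload 7.3 kg.
Tool frame: the origin (TCP) lies between the finger pads; the fingertips stand 25 mm ahead of it and the grasp point (between the pads) lies 6 mm ahead of it (r.tip_extent is the distance from the TCP to the fingertips, in m); z points along the fingers, y is the direction in which the jaws open and shut (so a half turn about z gives the same grasp; the last joint's range is limited). The gripper opens to 85 mm and grips with 20 to 120 N. Pads are 22 mm wide; open, the fingers measure 114 mm over their backs; the gripper's body (76 mm by 85 mm) begins 54 mm behind the grasp point. The pads swing forward as they close: fully open they stand 13 mm farther back than shut.
Start: joints at [1.137, 0.342, 1.524, -0, 1.275, -0.146], TCP at [0.149, 0.503, 0.256] pointing down, gripper open.
Joint ranges: [-2.53, 2.53], [-0.77, 2.02], [0.04, 2.7], [-1, 4.14], [0.28, 2.66], [-3.11, 3.11]. Speed limits (rad/s): [2.57, 2.57, 3.14, 3.14, 3.14, 3.14].

INTERFACE

Orientations are given as a unit quaternion [x, y, z, w].
In Python, from workcell import r, command_gripper, optics gives the robot as it stands. The module is installed in compiled form; this text tells all that it offers. Calls block until the motion is done:
- r.reach(position, orientation): joint-space move of the TCP to a pose.
- r.move_straight(position, orientation=None, speed=0.15, max_force=None): straight line of the TCP; orientation=None keeps the orientation; speed is the mean speed in m/s. With max_force (N) it stops when the force on the tool has changed by that much, and returns True; else False.
- r.movej(angles): joint-space move.
- command_gripper(opening, force=None): finger opening in m; force is the grip in N (None keeps the last); returns when the fingers have stopped.
- r.hold(seconds).
- r.solve_ik(position, orientation): joint angles nearest the present ones, or None.
- r.read_state(): the state.
- optics.get_image(name): name is "scene" or "top" or "wrist"; returns (picture, depth): 384x512x3 uint8, red, green, blue; 384x512 float32, m along the optical axis (not along the pixel's ray), 0 where there is no reading.
- optics.camera_model(name): a dict with "K" (3x3 intrinsics, pixels), "R" (3x3) and "t" (3): a world point X has camera coordinates R X + t; the wrist camera has in their place "tool_from_camera" (4x4, takes a point from camera to tool coordinates, whose origin is the TCP and whose axes are the flange's). Camera axes: x right, y down, z forward; pixel columns grow to the right and rows downward; lengths in m; the calibration is good to about 2 mm. A picture is of the moment at which its call begins: read the wrist's pose just before it. camera_model takes no time and is no camera call.
A pose or a line that the arm cannot do raises r.PlanningError and nothing moves.
- r.finish_job(): hands the job in, once; it reports no verdict.
The state is a dict: "time_s": time; "joint_positions": joint angles; "dq": joint speeds; "tau": joint torques, N m; "eef_pos": TCP position; "eef_rot": TCP orientation; "contact_force": force on the tool from outside, world axes, zero at the start; "torque": the same for the moment, N m; "grip_width": finger opening in m.
Only numpy, scipy, OpenCV 4.12 (cv2) and the standard library are available. Lean on these libraries where they do the work, as an engineer would, in place of code of your own. Each camera call takes 0.05 s, during which the arm holds its last target.

TASK

Put the toothed axle cap over the bare shaft of the feed unit and press it straight down until the handwheel under it is pushed all the way down on its spring against the solid stop, but do not force it any harder once it is there. Then let go: the cap must keep the handwheel down by its own bite, sitting straight. Leave the black dust cap and the yellow tin beside it where they are.

Things in the scene. Friction and masses are not known exactly. Their poses are not given: they have to be found in the camera images.
- axle_cap: Toothed axle cap (push nut), standing open end down, 160 to 240 g. Origin: centre of its underside; z up the bore. Steel flange 64 mm across, 8 mm high, dark tabs to 11 mm; above it a bright eight-sided body, 44 mm across flats, up to 50 mm, then a round red top 45 mm across, flat upper face at 58 mm. Flats face x and every 45 degrees from it; grip from above across two flats.
- cap_teeth (a point): Centre of the ring of four sprung teeth inside the cap's blind bore, 14 mm above its underside. Bore 27 mm (29 in the flange), 49 mm deep; the teeth leave 21 mm. They must be forced over the 24 mm shaft, resist with 8 to 16 N all the way down and hold the cap where it is left; its own weight does not seat it. Press it in the grip or with shut fingers on the red top.
- shaft_tip (a point): Centre of the top end of the feed unit's bare vertical steel shaft, 24 mm in diameter, bevelled to 16 mm over its top 6 mm. The tip is 142 mm above the bench. The shaft is fixed and does not turn or move.
- feed_unit: Olive-grey casting fixed to the bench. Origin: centre of its underside, below the shaft tip; foot 200 (x) by 160 mm (y), body 52 mm high. On its shaft lies a dark handwheel, 128 mm across, with a bright hub 52 mm across, its highest part (rim 8 mm lower). The untouched hub top lies 28 to 36 mm below the shaft tip: this differs from start to start and is not reported.
- handwheel (a joint): How far the handwheel is pushed down along the shaft on its spring, in m: 0 untouched, 0.008 on the solid stop. The spring pushes up on the cap with 1 N at 0 and 4.5 N at 0.008 and lifts the wheel again if nothing holds it. The stop has to be felt: the force climbs steeply there; a total push of 25 to 35 N is plenty, over about 60 N is forcing it.
- dust_cap: Bystander: round black plastic cap without teeth or bore, 62 mm across, 56 mm high. Origin: centre of its underside.
- blank_tin: Bystander: round yellow tin with a steel lid, 66 mm across, 52 mm high. Origin: centre of its underside.
There are look-alikes about, which are no part of the job. What is shaped like the axle_cap but blue is not meant.

How it is judged:
On the way, in this order (a step that is already met when the one before it is completed fails the run):
1. the cap is set over the tip of the shaft, upright (horizontal distance between axle_cap and shaft_tip below 0.005 m and z of axle_cap in the frame of shaft_tip below -0.006 m and angle between axle_cap's own z axis and vertical below 0.2 rad), for 0.1 s.
2. the cap is pressed down until the handwheel is against its stop (value of joint handwheel above 0.0068 m and z of axle_cap in the frame of shaft_tip below -0.03 m), for 0.1 s.
At the end, for the whole second after the job is handed in: The cap sits on the shaft at rest, centred within 4 mm and upright within 0.08 rad, its underside at least 30 mm below the shaft tip, and by itself keeps the handwheel pushed down more than 5.5 mm of its 8 mm travel (value of joint handwheel above 0.0055 m and z of axle_cap in the frame of shaft_tip below -0.03 m and horizontal distance between axle_cap and shaft_tip below 0.004 m and angle between axle_cap's own z axis and vertical below 0.08 rad and linear speed of axle_cap below 0.01 m/s); the robot touches nothing.
It fails at once if the cap is forced: over 115 N between the cap and the feed unit (contact force between axle_cap and feed_unit above 115 N).
It fails at once if the black dust cap or the yellow tin is moved more than 40 mm (distance of any of dust_cap, blank_tin from where it was at the start of the episode above 0.04 m).
It also fails if it takes over 48 s, if anything falls off the work surface, if the arm or the gripper's body presses on something with over 40 N, if the wrist force passes 120 N, or if a joint passes its speed limit or range.

## Working session

There is one attempt and no reset: what is moved stays moved. The work goes in short steps, each a Python script; the robot and the scene stay as the last script left them, time stands still between calls to the robot, and variables do not carry over. Pictures are saved under pics/ and viewed, and the job is handed in when it is done.

```bash
mkdir -p pics
python3 - <<'E'
from workcell import r, optics
import cv2, numpy as np
s=r.read_state(); print(s['time_s'],s['eef_pos'],s['eef_rot'],s['contact_force'])
for n in ("scene","top"):
    p,d=optics.get_image(n); cv2.imwrite(f"pics/{n}0.png",p[:,:,::-1]); np.savez(f"{n}0.npz",p=p,d=d,**optics.camera_model(n))
    m=optics.camera_model(n); print(n,(-m['R'].T@m['t']).round(3),m['K'].round(1).tolist())
print(optics.camera_model('wrist'))
E
```

```text
0.0 [0.14884421 0.5030773  0.25561048] [ 1.43425567e-01  9.89660789e-01 -7.59211954e-04 -2.28925323e-04] [ 0.16247489 -0.1563963   0.17419385]
scene [1.054 0.231 0.759] [[412.6, 0.0, 259.3], [0.0, 412.6, 191.5], [0.0, 0.0, 1.0]]
top [0.366 0.107 0.857] [[368.5, 0.0, 250.9], [0.0, 368.5, 185.5], [0.0, 0.0, 1.0]]
{'K': array([[281.83675667,   0.        , 251.93291799],
       [  0.        , 281.83675667, 189.91228405],
       [  0.        ,   0.        ,   1.        ]]), 'tool_from_camera': array([[ 2.43260836e-04, -9.60552682e-01, -2.78097980e-01,
         7.05394847e-02],
       [ 9.99999922e-01,  3.20130289e-04, -2.31002003e-04,
        -4.74750129e-04],
       [ 3.10917180e-04, -2.78097902e-01,  9.60552685e-01,
        -1.17107409e-01],
       [ 0.00000000e+00,  0.00000000e+00,  0.00000000e+00,
         1.00000000e+00]])}
```

View pics/scene0.png

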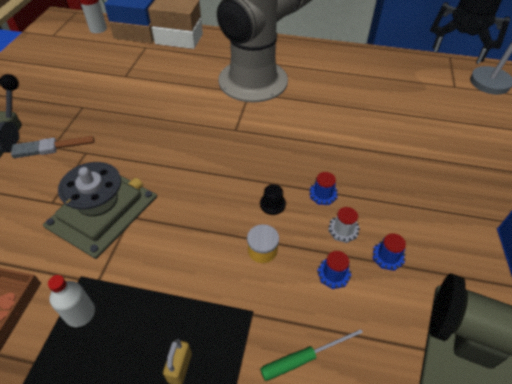

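View pics/top0.png

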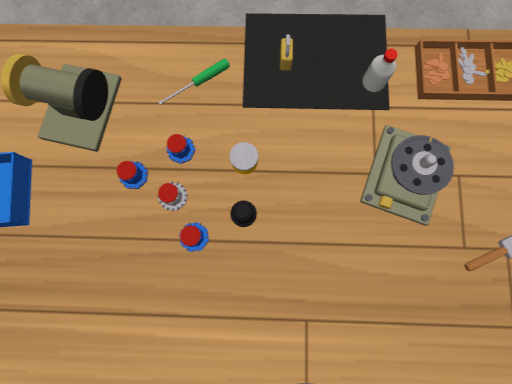

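The scene view shows the steel-flanged cap at about (345,225) with three blue look-alikes around it. The feed unit's shaft tip is at about (84,170). In the top view the cap is at (170,195) and the shaft at (430,160). Next I'll localise them.

```bash
cat > h.py <<'E'
import numpy as np, cv2
def ray(m,uv,z):
    K,R,t=m['K'],m['R'],m['t']; c=-R.T@t
    d=R.T@np.linalg.inv(K)@np.array([uv[0],uv[1],1.]); return c+d*(z-c[2])/d[2]
def pts(m,d):
    v,u=np.mgrid[:d.shape[0],:d.shape[1]]; K=m['K']
    P=np.stack([(u-K[0,2])/K[0,0]*d,(v-K[1,2])/K[1,1]*d,d],-1)
    return (P-m['t'])@m['R']
E
python3 - <<'E'
from h import *
for n in("top","scene"):
    f=np.load(n+"0.npz"); p=f['p'];d=f['d'];P=pts(f,d)
    hsv=cv2.cvtColor(p,cv2.COLOR_RGB2HSV)
    red=(((hsv[...,0]<6)|(hsv[...,0]>174))&(hsv[...,1]>180)&(hsv[...,2]>80)).astype(np.uint8)
    k,l,st,ce=cv2.connectedComponentsWithStats(red)
    for i in range(1,k):
        if st[i,4]<60: continue
        q=P[(l==i)&(d>0)]; top=q[q[:,2]>0.053]
        print(n,'red',ce[i].round(),st[i,4],'med z',np.percentile(q[:,2],[5,50,95]).round(3),'top mean',top.mean(0).round(4) if len(top) else None, 'mid',((top.min(0)+top.max(0))/2).round(4) if len(top) else None)
    # shaft
    m=(P[...,2]>0.118)&(P[...,2]<0.15)&(P[...,1]<-0.05)&(P[...,0]>0.2)&(d>0)&(abs(P[...,0]-0.5)<.25)
    k,l,st,ce=cv2.connectedComponentsWithStats(m.astype(np.uint8))
    for i in range(1,k):
        if st[i,4]<15: continue
        q=P[l==i]; print(n,'shaft?',ce[i].round(1),st[i],q.mean(0).round(4),q.max(0).round(4)); t=q[q[:,2]>0.139]; print('tip',len(t),t.mean(0).round(4) if len(t) else 0)
    x0,y0=(90,110) if n=="top" else (240,150)
    cv2.imwrite(f"pics/{n}_c.png",cv2.resize(np.ascontiguousarray(p[y0:y0+150,x0:x0+200,::-1]),None,fx=4,fy=4,interpolation=cv2.INTER_CUBIC))
    x0,y0=(350,110) if n=="top" else (30,130)
    cv2.imwrite(f"pics/{n}_f.png",cv2.resize(np.ascontiguousarray(p[y0:y0+130,x0:x0+150,::-1]),None,fx=4,fy=4,interpolation=cv2.INTER_CUBIC))
E
```

```text
top red [390.  55.] 137 med z [0.12  0.13  0.132] top mean [ 0.7999 -0.1611  0.1284] mid [ 0.8023 -0.1619  0.1251]
top red [176. 143.] 263 med z [0.055 0.058 0.061] top mean [0.6159 0.3036 0.0582] mid [0.6162 0.3038 0.0577]
top red [126. 170.] 278 med z [0.055 0.058 0.061] top mean [0.5499 0.4126 0.0582] mid [0.5502 0.413  0.0579]
top red [168. 193.] 284 med z [0.056 0.058 0.06 ] top mean [0.5011 0.3148 0.0581] mid [0.5013 0.3152 0.0576]
top red [190. 235.] 304 med z [0.056 0.058 0.06 ] top mean [0.4087 0.2594 0.0581] mid [0.4083 0.2601 0.0574]
top shaft? [427.8 160.4] [420 154  16  14 157] [ 0.5664 -0.2235  0.1363] [ 0.5799 -0.2151  0.1455]
tip 81 [ 0.5679 -0.2259  0.1417]
scene red [326. 179.] 205 med z [0.055 0.058 0.06 ] top mean [0.4114 0.2583 0.0574] mid [0.41   0.2579 0.0572]
scene red [347. 215.] 242 med z [0.055 0.057 0.059] top mean [0.5036 0.314  0.0573] mid [0.503  0.3143 0.0575]
scene red [394. 242.] 291 med z [0.055 0.057 0.059] top mean [0.5527 0.4118 0.0571] mid [0.5515 0.4112 0.0573]
scene red [338. 260.] 323 med z [0.055 0.057 0.059] top mean [0.6181 0.3032 0.0572] mid [0.6179 0.3035 0.0575]
scene red [ 55. 282.] 188 med z [0.126 0.129 0.131] top mean [ 0.8049 -0.1623  0.1292] mid [ 0.8039 -0.1629  0.1269]
scene shaft? [ 7.5 78.8] [  0  74  17  11 141] [ 0.3063 -0.5775  0.1254] [ 0.3218 -0.5613  0.134 ]
tip 0 0
scene shaft? [ 84.9 174.1] [ 78 167  15  15 162] [ 0.5734 -0.2252  0.1338] [ 0.5823 -0.2157  0.1433]
tip 53 [ 0.5702 -0.2278  0.1416]
```

View pics/top_c.png

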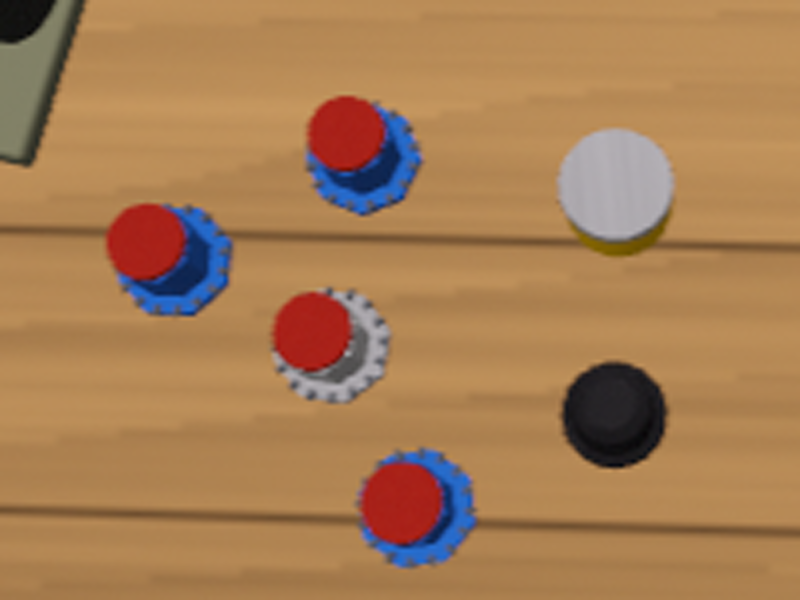

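View pics/top_f.png

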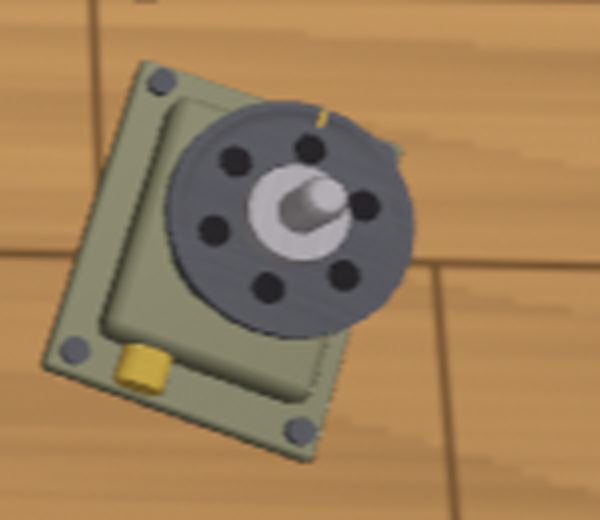

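```bash
cat >> h.py <<'E'
from scipy.spatial.transform import Rotation as Ro
def look(target,az,el,dist,Tc):
    u=np.array([np.cos(az)*np.cos(el),np.sin(az)*np.cos(el),np.sin(el)]); c=target+dist*u
    z=-u; y=np.array([0,0,1.])-z*z[2]; y/=np.linalg.norm(y)  # image down = world up (upside-down)
    x=np.cross(y,z); W=np.eye(4); W[:3,:3]=np.stack([x,y,z],1); W[:3,3]=c
    T=W@np.linalg.inv(Tc); return T[:3,3],Ro.from_matrix(T[:3,:3]).as_quat()
def wcam(m,s):
    T=np.eye(4);T[:3,:3]=Ro.from_quat(s['eef_rot']).as_matrix();T[:3,3]=s['eef_pos']
    W=T@m['tool_from_camera']; R=W[:3,:3].T; return dict(K=m['K'],R=R,t=-R@W[:3,3])
E
python3 - <<'E'
from h import *
from workcell import r, optics
m=optics.camera_model('wrist'); Tc=m['tool_from_camera']
tgt=np.array([.5015,.3147,.035]); base=np.arctan2(-.3147,-.5015)
done=False
for el in (45,50,55):
  for da in (0,20,-20,40,-40):
    p,q=look(tgt,base+np.radians(da),np.radians(el),.24,Tc)
    a=r.solve_ik(p,q)
    if a is not None:
        print(el,da,p.round(3)); 
        try: r.reach(p,q); done=True;break
        except r.PlanningError as e: print(e)
  if done:break
s=r.read_state(); im,d=optics.get_image('wrist'); w=wcam(m,s)
np.savez('w1.npz',p=im,d=d,**w); print(s['time_s'])
cv2.imwrite('pics/w1.png',im[:,:,::-1])
E
```

```text
45 20 [0.47  0.274 0.136]
2.425
```

View pics/w1.png

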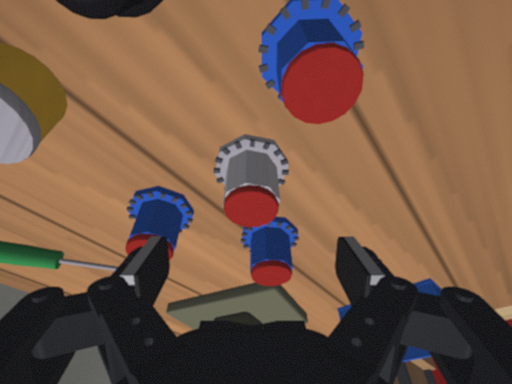

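The steel cap is at about (250,185), upside down, with its flats facing the camera and the fingers clear of everything. I'll fit the flats from depth.

Run:
```python
from h import *
f=np.load('w1.npz'); P=pts(f,f['d']); p=f['p']
hsv=cv2.cvtColor(p,cv2.COLOR_RGB2HSV)
near=np.hypot(P[...,0]-.5015,P[...,1]-.3147)<.045
red=near&(hsv[...,1]>180)&((hsv[...,0]<6)|(hsv[...,0]>174))&(abs(P[...,2]-.058)<.004)
q=P[red]; print('red top',len(q),q.mean(0).round(4)); 
fl=near&(hsv[...,1]<60)&(P[...,2]>.018)&(P[...,2]<.046)
c0=q.mean(0)[:2]
nx=cv2.Sobel(f['d'],cv2.CV_32F,1,0)
S=P[fl][:,:2]-c0; print(len(S))
# octagon support: for each yaw, mean |max over 8 normals - 22mm|
best=[]
for a in np.radians(np.arange(-22.5,22.5,.5)):
  N=np.stack([np.cos(a+np.arange(8)*np.pi/4),np.sin(a+np.arange(8)*np.pi/4)])
  for dx in np.arange(-3,3.1,1)*1e-3:
    for dy in np.arange(-3,3.1,1)*1e-3:
      e=((S-[dx,dy])@N).max(1)-.022; best.append((np.median(abs(e)),np.degrees(a),dx,dy))
best.sort(); print(*[tuple(np.round(b,4)) for b in best[:6]],sep='\n')
# image crop
cv2.imwrite('pics/w1c.png',cv2.resize(np.ascontiguousarray(p[125:235,190:310,::-1]),None,fx=5,fy=5,interpolation=cv2.INTER_CUBIC))
# angle around
print('hist'); ang=np.degrees(np.arctan2(S[:,1],S[:,0])); rad=np.hypot(*S.T)
for a in range(-180,180,8):
  k=(ang>=a)&(ang<a+8)
  if k.sum()>4: print(a+4,k.sum(),(rad[k].mean()*1e3).round(2),int(cv2.cvtColor(p,cv2.COLOR_RGB2GRAY)[fl][k].mean()))
```

```text
red top 1551 [0.5007 0.3124 0.0572]
1156
(np.float64(0.0004), np.float64(-4.5), np.float64(0.002), np.float64(0.003))
(np.float64(0.0004), np.float64(-5.0), np.float64(0.002), np.float64(0.003))
(np.float64(0.0004), np.float64(-5.5), np.float64(0.002), np.float64(0.003))
(np.float64(0.0004), np.float64(-4.0), np.float64(0.002), np.float64(0.003))
(np.float64(0.0004), np.float64(-6.0), np.float64(0.002), np.float64(0.003))
(np.float64(0.0004), np.float64(-3.5), np.float64(0.002), np.float64(0.003))
hist
-176 35 20.2 90
-168 62 20.41 88
-160 77 19.63 88
-152 71 18.88 89
-144 70 18.53 88
-136 66 18.51 89
-128 80 19.01 89
-120 80 19.74 90
-112 68 20.01 99
-104 63 19.34 100
-96 64 19.24 100
-88 58 19.43 100
-80 68 19.96 101
-72 67 21.06 101
-64 32 21.87 109
-56 7 21.61 119
-48 8 21.59 121
-40 10 21.97 129
144 22 22.56 94
152 37 21.48 89
160 41 20.44 89
168 29 19.89 90
176 37 19.85 90
```

View pics/w1c.png

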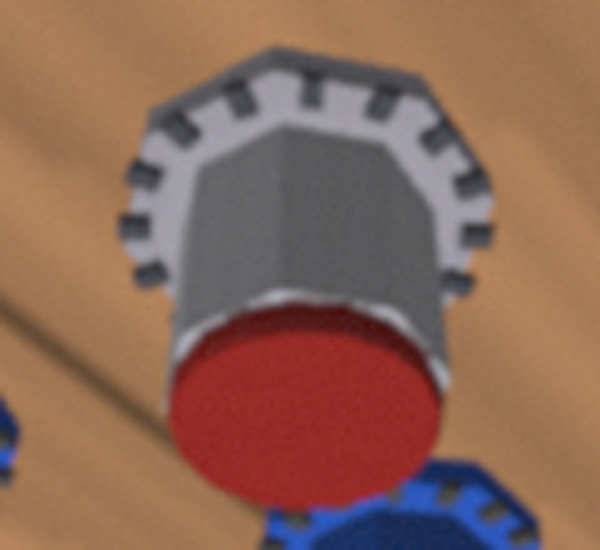

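Cap centre is about (0.502, 0.315), with flats at −4.5°+45k. I'll grasp across the 130.5° pair.

```bash
cat >> h.py <<'E'
def down(az):
    x=np.array([np.cos(az),np.sin(az),0]); z=np.array([0,0,-1.]); return Ro.from_matrix(np.stack([x,np.cross(z,x),z],1)).as_quat()
E
python3 - <<'E'
from h import *
from workcell import r, optics, command_gripper
print(r.tip_extent)
q=down(np.radians(220.5)); c=np.array([.5022,.3152])
command_gripper(.085,100)
r.reach([*c,.13],q); print(r.read_state()['joint_positions'])
print(r.move_straight([*c,.045],speed=.08,max_force=12))
s=r.read_state(); print(s['time_s'],s['eef_pos'],s['contact_force'].round(1))
command_gripper(.03,100)
s=r.read_state(); print(s['time_s'],s['grip_width'],s['contact_force'].round(1))
m=optics.camera_model('wrist'); im,d=optics.get_image('wrist'); cv2.imwrite('pics/w2.png',im[:,:,::-1])
r.move_straight([*c,.24],speed=.15)
s=r.read_state(); im,d=optics.get_image('wrist'); cv2.imwrite('pics/w3.png',im[:,:,::-1])
print(s['time_s'],s['grip_width'],s['contact_force'].round(1),s['joint_positions'].round(2))
im,d=optics.get_image('scene'); cv2.imwrite('pics/s3.png',im[:,:,::-1])
E
```

```text
0.025
[ 4.31055882e-01  5.85262087e-01  1.49827652e+00  1.15367491e-03
  1.05874740e+00 -1.84791652e+00]
False
4.8667 [0.50253787 0.31540017 0.04557619] [-0.4  0.8 -0.3]
5.3333 0.042860919782553845 [0.5 0.1 5. ]
6.8333 0.0429170936848783 [-0.4  0.7 -2.3] [ 0.43  0.48  1.36 -0.    1.31 -1.85]
```

View pics/w3.png

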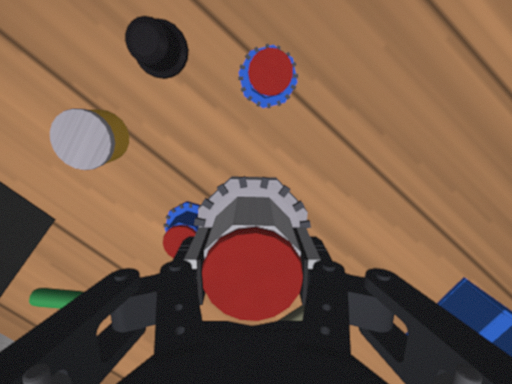

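View pics/s3.png

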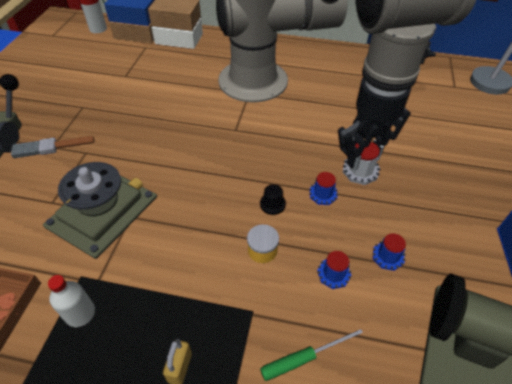

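The grasp is good: the cap is upright between the pads. Next I'll go to a viewing pose beside the shaft, so the wrist camera sees both the held cap and the shaft tip.

Run:
```python
from h import *
from workcell import r, optics, command_gripper
az=np.radians(174); q=down(az); x=np.array([np.cos(az),np.sin(az)])
sh=np.array([.569,-.2265]); p=sh-.08*x
r.reach([*p,.245],q); r.hold(.2)
s=r.read_state(); im,d=optics.get_image('wrist'); w=wcam(optics.camera_model('wrist'),s)
np.savez('w4.npz',p=im,d=d,e=s['eef_pos'],**w); cv2.imwrite('pics/w4.png',im[:,:,::-1])
im2,d2=optics.get_image('scene'); np.savez('s4.npz',p=im2,d=d2); cv2.imwrite('pics/s4.png',im2[:,:,::-1])
print(s['time_s'],s['eef_pos'],s['eef_rot'],s['contact_force'].round(1),s['grip_width'])
P=pts(w,d); hsv=cv2.cvtColor(im,cv2.COLOR_RGB2HSV)
red=(hsv[...,1]>180)&((hsv[...,0]<6)|(hsv[...,0]>174))
k,l,st,ce=cv2.connectedComponentsWithStats(red.astype(np.uint8))
i=1+np.argmax(st[1:,4]); Q=P[l==i]; print('held red',ce[i],st[i],np.median(Q,0).round(4), 'rel tcp', (np.median(Q,0)-s['eef_pos']).round(4),'z spread',np.percentile(Q[:,2],[2,50,98]))
t=Q[abs(Q[:,2]-np.median(Q[:,2]))<.003]; A=np.c_[t[:,:2]-t[:,:2].mean(0),np.ones(len(t))]; print('tilt',np.linalg.lstsq(A,t[:,2],rcond=None)[0].round(4), 'mid',((t.min(0)+t.max(0))/2).round(4))
near=np.hypot(P[...,0]-sh[0],P[...,1]-sh[1])<.03
T=P[near&(P[...,2]>.138)&(P[...,2]<.150)]; print('tip',len(T),T.mean(0).round(4),((T.min(0)+T.max(0))/2).round(4),np.percentile(T[:,2],[5,50,95]))
for lo,hi in((.112,.134),):
  pass
H=P[near&(P[...,2]<.125)&(hsv[...,1]<60)]; print('hub z',np.percentile(H[:,2],[5,25,50,75,95]).round(4))
v,u=np.nonzero(near&(P[...,2]>.138)&(P[...,2]<.150)); print('tip px',u.mean(),v.mean(), ray(w,(u.mean(),v.mean()),.142).round(4))
```

```text
9.1833 [ 0.64882143 -0.23388522  0.24513554] [5.16431277e-02 9.98665602e-01 1.16004831e-05 5.54427112e-05] [-0.1 -0.2 -2.9] 0.04329924736371236
held red [252.04621309 274.75909285] [ 202  228  101   92 7011] [ 0.6464 -0.234   0.2568] rel tcp [-0.0025 -0.0001  0.0116] z spread [0.2548982  0.25675317 0.25795062]
tilt [ 0.0067 -0.004   0.2567] mid [ 0.6482 -0.2344  0.2563]
tip 583 [ 0.5683 -0.2295  0.1408] [ 0.5682 -0.2294  0.1407] [0.13845324 0.1410169  0.14254939]
hub z [0.0958 0.098  0.109  0.1097 0.1104]
tip px 247.35334476843911 94.44768439108061 [ 0.5683 -0.2295  0.142 ]
```

View pics/w4.png

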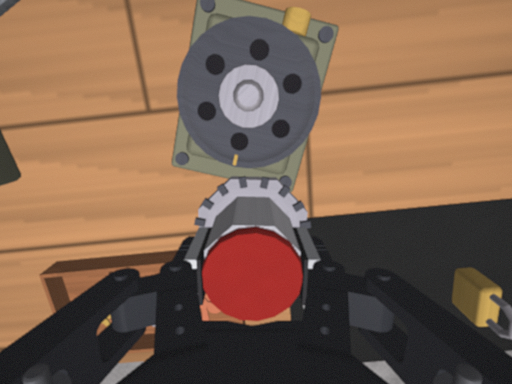

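View pics/s4.png

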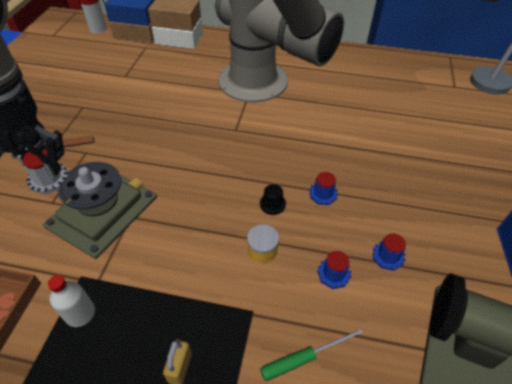

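The wrist view shows the shaft tip at (247,94) and the held cap's top at (252,275). The views put the tip at y between −0.226 and −0.229. A second wrist view, flipped half a turn, cancels the tool-frame bias.

Run:
```python
from h import *
from workcell import r, optics, command_gripper
az=np.radians(-6); q=down(az); x=np.array([np.cos(az),np.sin(az)])
sh=np.array([.569,-.228]); p=sh-.08*x
r.reach([*p,.245],q); r.hold(.2)
s=r.read_state(); im,d=optics.get_image('wrist'); w=wcam(optics.camera_model('wrist'),s)
np.savez('w5.npz',p=im,d=d,e=s['eef_pos'],**w); cv2.imwrite('pics/w5.png',im[:,:,::-1])
print(s['time_s'],s['eef_pos'],s['joint_positions'].round(2),s['grip_width'])
for n in('w4','w5'):
    f=np.load(n+'.npz'); P=pts(f,f['d']); hsv=cv2.cvtColor(f['p'],cv2.COLOR_RGB2HSV)
    near=np.hypot(P[...,0]-sh[0],P[...,1]-sh[1])<.03
    v,u=np.nonzero(near&(P[...,2]>.138)&(P[...,2]<.150)); print(n,'tip',ray(f,(u.mean(),v.mean()),.141).round(4))
    T=P[near&(P[...,2]>.138)]; print(((T.min(0)+T.max(0))/2).round(4))
    H=near&(abs(P[...,2]-.1095)<.003); v,u=np.nonzero(H); (c,rad)=cv2.minEnclosingCircle(np.stack([u,v],1).astype(np.float32)); print('hub',H.sum(),ray(f,c,.1095).round(4))
    red=((hsv[...,1]>180)&((hsv[...,0]<6)|(hsv[...,0]>174))&(f['d']<.15)).astype(np.uint8)
    cn=max(cv2.findContours(red,cv2.RETR_EXTERNAL,cv2.CHAIN_APPROX_NONE)[0],key=cv2.contourArea)
    e=cv2.fitEllipse(cn); print('cap top ell',np.round(e[0],1),np.round(e[1],1),(ray(f,e[0],f['e'][2]+.0125)-f['e']).round(4))
```

```text
12.05 [ 0.48949448 -0.21965124  0.2449654 ] [-0.56  0.37  1.51  0.    1.26  1.11] 0.043033919033311746
w4 tip [ 0.5683 -0.2295  0.141 ]
[ 0.5682 -0.2294  0.2501]
hub 2173 [ 0.5676 -0.2294  0.1095]
cap top ell [252.  274.1] [90.  98.9] [-0.0033 -0.0001  0.0125]
w5 tip [ 0.5691 -0.229   0.141 ]
[ 0.5693 -0.2291  0.2501]
hub 2172 [ 0.5697 -0.2293  0.1095]
cap top ell [252. 274.] [90.6 98.9] [ 0.0032 -0.0009  0.0125]
```

View pics/w5.png

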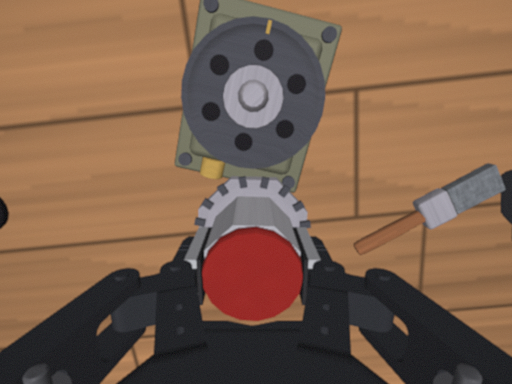

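The averaged tip is (0.5687, −0.229). The cap sits within about 0.5 mm of the tool axis, because the ellipse fit includes the red side wall. The hub top is at about z 0.1095. I'll go over the shaft and lower.

Run:
```python
from h import *
from workcell import r, optics, command_gripper
q=down(np.radians(-6)); c=[.5683,-.2287]
def rep(t):
    s=r.read_state(); print(t,s['time_s'],s['eef_pos'].round(4),'F',s['contact_force'].round(1),'M',s['torque'].round(2),round(s['grip_width'],4))
command_gripper(.03,120)
r.move_straight([*c,.235],q,speed=.12); rep('above')
print(r.move_straight([*c,.192],speed=.08,max_force=10)); rep('pre')
print(r.move_straight([*c,.176],speed=.03,max_force=12)); rep('over')
r.hold(.2); rep('hold')
im,d=optics.get_image('scene'); cv2.imwrite('pics/s6.png',cv2.resize(np.ascontiguousarray(im[110:260,0:200,::-1]),None,fx=4,fy=4,interpolation=cv2.INTER_CUBIC))
```

```text
above 13.1333 [ 0.5679 -0.2286  0.2349] F [ 0.   0.2 -2.6] M [ 0.01 -0.04 -0.01] 0.0429
False
pre 13.825 [ 0.5685 -0.2289  0.1924] F [ 0.3 -0.3 -2. ] M [-0.01  0.01 -0.01] 0.0429
False
over 14.5083 [ 0.5684 -0.2287  0.176 ] F [ 1.1  0.  -2.6] M [-0.04  0.03  0.03] 0.043
hold 14.7083 [ 0.5684 -0.2287  0.1762] F [ 0.2  0.1 -2.7] M [-0.02 -0.03 -0.04] 0.0425
```

View pics/s6.png

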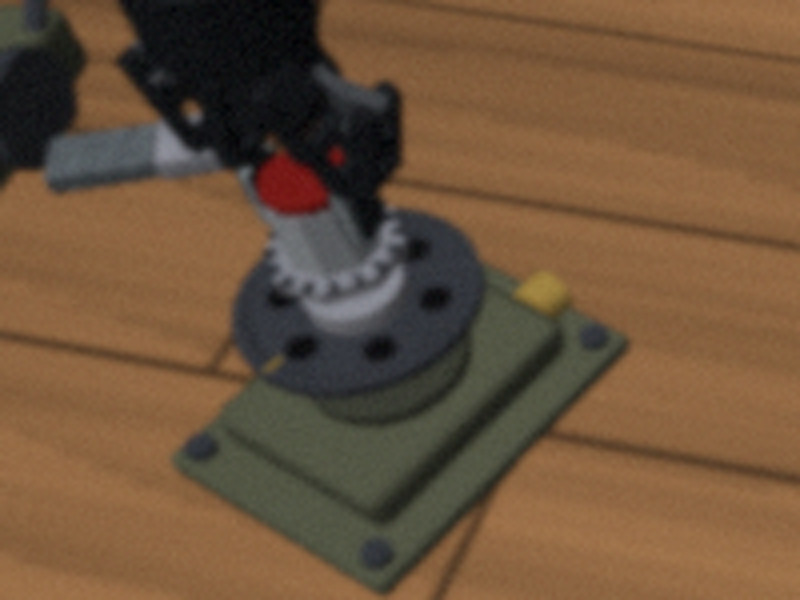

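The cap is over the shaft with no side load. Now I'll press it in short guarded steps.

Run:
```python
from h import *
from workcell import r
s0=r.read_state(); c=[.5684,-.2287]
for z in np.arange(.173,.1495,-.003):
    st=r.move_straight([*c,z],speed=.02,max_force=25)
    s=r.read_state(); F=s['contact_force']; print(round(z,4),st,s['time_s'].__round__(2),s['eef_pos'].round(4),'F',F.round(1),'M',s['torque'].round(2),round(s['grip_width'],4))
    if F[2]>26 or abs(F[:2]).max()>12: break
```

```text
0.173 False 15.06 [ 0.5683 -0.2286  0.1727] F [-0.5  0.6 -2.6] M [ 0.03  0.02 -0.03] 0.0428
0.17 False 15.36 [ 0.5688 -0.2288  0.1704] F [ 1.1  0.9 -0.4] M [ 0.13 -0.3   0.01] 0.0427
0.167 False 15.66 [ 0.5687 -0.229   0.1671] F [ 2.4 -1.4 -0.3] M [-0.21 -0.4   0.01] 0.0428
0.164 False 15.96 [ 0.5685 -0.2288  0.1634] F [ 3.4 -2.9 -4.8] M [-0.35 -0.66  0.02] 0.043
0.161 False 16.26 [ 0.5681 -0.2286  0.1603] F [ 2.9 -1.4 -3.9] M [-0.33 -0.49 -0.02] 0.0428
0.158 False 16.56 [ 0.5683 -0.2286  0.1574] F [ 3.2 -0.9 -5. ] M [-0.25 -0.59 -0.01] 0.0428
0.155 False 16.86 [ 0.5684 -0.2287  0.1546] F [ 3.8 -2.3 -4.9] M [-0.27 -0.53  0.05] 0.0424
0.152 False 17.16 [ 0.5684 -0.2287  0.1519] F [ 2.5 -0.4 -1.5] M [-0.23 -0.48 -0.05] 0.0432
```

Run:
```python
from h import *
from workcell import r,optics
s=r.read_state();print(s['contact_force'].round(1),s['eef_pos'].round(4))
im,d=optics.get_image('scene'); cv2.imwrite('pics/s7.png',cv2.resize(np.ascontiguousarray(im[110:260,0:200,::-1]),None,fx=4,fy=4,interpolation=cv2.INTER_CUBIC))
im,d=optics.get_image('wrist'); cv2.imwrite('pics/w7.png',im[:,:,::-1])
w=wcam(optics.camera_model('wrist'),s);P=pts(w,d);hsv=cv2.cvtColor(im,cv2.COLOR_RGB2HSV)
red=(hsv[...,1]>180)&((hsv[...,0]<6)|(hsv[...,0]>174))&(d<.15)&(d>0);print('red z',np.percentile(P[red][:,2],[25,50,75]).round(4))
H=(hsv[...,1]<60)&(np.hypot(P[...,0]-.5687,P[...,1]+.229)<.064)&(np.hypot(P[...,0]-.5687,P[...,1]+.229)>.045)&(P[...,2]>.08)&(P[...,2]<.115);print('rim z',np.percentile(P[H][:,2],[10,50,90]).round(4))
f=np.load('w5.npz');P=pts(f,f['d'])
H=(np.hypot(P[...,0]-.5687,P[...,1]+.229)<.064)&(np.hypot(P[...,0]-.5687,P[...,1]+.229)>.045)&(P[...,2]>.08)&(P[...,2]<.115);print('rim z before',np.percentile(P[H][:,2],[10,50,90]).round(4))
```

```text
[ 2.5 -0.4 -1.5] [ 0.5684 -0.2287  0.1519]
red z [0.163  0.1635 0.1639]
rim z [0.0923 0.0952 0.0972]
rim z before [0.0961 0.0989 0.1012]
```

View pics/s7.png

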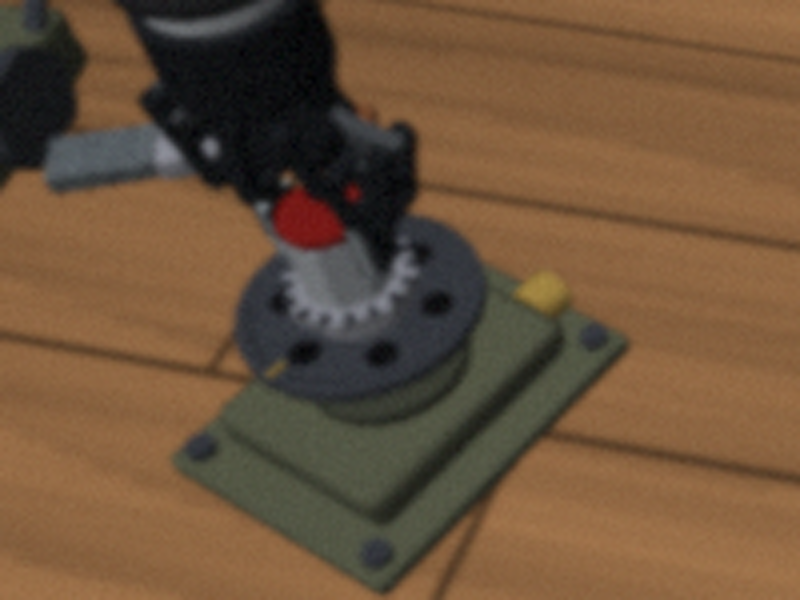

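View pics/w7.png

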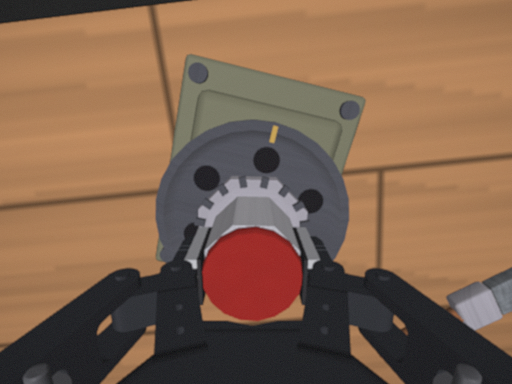

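It's working: the wheel is down about 3.7 mm, the cap is straight and hasn't slipped. The force at each stop relaxes through tooth friction. Now I'll make one slow guarded move onto the stop.

Run:
```python
from h import *
from workcell import r,optics
s=r.read_state();c=[.5684,-.2287]
st=r.move_straight([*c,.142],speed=.008,max_force=30)
s=r.read_state();print(st,s['time_s'],s['contact_force'].round(1),s['torque'].round(2),s['eef_pos'].round(4),s['grip_width'])
r.hold(.15)
s=r.read_state();print(s['contact_force'].round(1),s['eef_pos'].round(4))
im,d=optics.get_image('wrist')
w=wcam(optics.camera_model('wrist'),s);P=pts(w,d);hsv=cv2.cvtColor(im,cv2.COLOR_RGB2HSV)
red=(hsv[...,1]>180)&((hsv[...,0]<6)|(hsv[...,0]>174))&(d<.15)&(d>0);print('red z',np.percentile(P[red][:,2],[25,50,75]).round(4))
rr=np.hypot(P[...,0]-.5687,P[...,1]+.229);H=(rr<.064)&(rr>.045)&(P[...,2]>.08)&(P[...,2]<.115)&(hsv[...,1]<60);print('rim z',np.percentile(P[H][:,2],[10,50,90]).round(4))
```

```text
True 18.1917 [-0.7  0.6  6.5] [0.12 0.27 0.03] [ 0.5685 -0.2287  0.1478] 0.04228115727315672
[-1.8  0.9  5.4] [ 0.5685 -0.2286  0.1479]
red z [0.1591 0.1595 0.1599]
rim z [0.0883 0.0912 0.0933]
```

The rim dropped 7.7 mm. One more gentle push will confirm it's the solid stop.

Run:
```python
from h import *
from workcell import r,optics,command_gripper
c=[.5685,-.2287]
s=r.read_state()
st=r.move_straight([*c,.1455],speed=.005,max_force=24)
s=r.read_state();print(st,s['time_s'],s['contact_force'].round(1),s['eef_pos'].round(4))
r.hold(.2); s=r.read_state();print(s['contact_force'].round(1),s['eef_pos'].round(4))
command_gripper(.085); s=r.read_state();print('open',s['time_s'],s['contact_force'].round(1),s['grip_width'],s['eef_pos'].round(4))
r.move_straight([*c,.26],speed=.1)
az=np.radians(-6); x=np.array([np.cos(az),np.sin(az)])
r.move_straight([*(np.array([.5687,-.229])-.05*x),.26],speed=.1); r.hold(.2)
s=r.read_state();print(s['time_s'],s['contact_force'].round(1))
m=optics.camera_model('wrist')
im,d=optics.get_image('wrist'); cv2.imwrite('pics/w8.png',im[:,:,::-1])
w=wcam(m,s);P=pts(w,d);hsv=cv2.cvtColor(im,cv2.COLOR_RGB2HSV)
red=(hsv[...,1]>180)&((hsv[...,0]<6)|(hsv[...,0]>174))&(abs(P[...,2]-.16)<.02)
Q=P[red&(np.hypot(P[...,0]-.5687,P[...,1]+.229)<.04)]; mz=np.median(Q[:,2]); t=Q[abs(Q[:,2]-mz)<.003]
A=np.c_[t[:,:2]-t[:,:2].mean(0),np.ones(len(t))]; print('top z',mz,'centre',((t.min(0)+t.max(0))/2).round(4),'slope',np.linalg.lstsq(A,t[:,2],rcond=None)[0].round(4))
rr=np.hypot(P[...,0]-.5687,P[...,1]+.229);H=(rr<.064)&(rr>.045)&(P[...,2]>.08)&(P[...,2]<.115)&(hsv[...,1]<60);print('rim z',np.percentile(P[H][:,2],[10,50,90]).round(4))
im,d=optics.get_image('scene'); cv2.imwrite('pics/s8.png',im[:,:,::-1])
```

```text
False 18.8833 [-2.4  1.3 13.2] [ 0.5685 -0.2287  0.1477]
[-2.6  1.6 13.1] [ 0.5685 -0.2287  0.1477]
open 19.575 [-0.7  0.7  0.3] 0.08510703571459567 [ 0.5684 -0.2286  0.1452]
21.7167 [-0.   0.1 -0.6]
top z 0.1604909272393225 centre [ 0.5685 -0.2293  0.1606] slope [0.0026 0.0014 0.1605]
rim z [0.0891 0.092  0.0942]
```

View pics/w8.png

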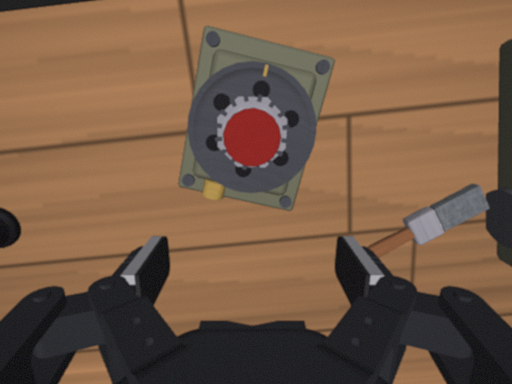

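View pics/s8.png

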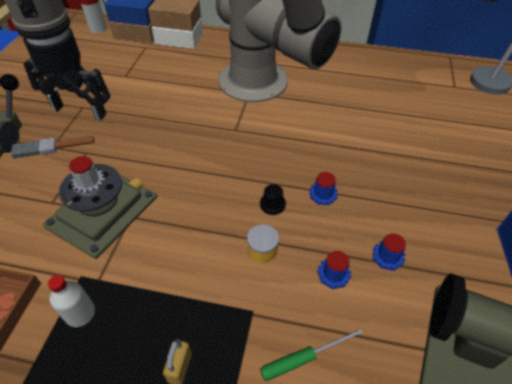

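The cap is on, centred and straight, with the rim down about 7 mm. The last 13 N leaves it unclear whether it's fully at the stop, since the cap top is at 0.1605 and I expected about 0.1595. There's plenty of time, so I'll press the red top with shut fingers, force-limited.

Run:
```python
from h import *
from workcell import r,optics,command_gripper
c=[.5685,-.2289]
command_gripper(0.0,40)
r.move_straight([*c,.21],speed=.12)
st=r.move_straight([*c,.178],speed=.02,max_force=8); s=r.read_state();print('touch',st,s['time_s'],s['contact_force'].round(1),s['eef_pos'].round(4))
for k in range(6):
    z=s['eef_pos'][2]-.002*(k+1)
    st=r.move_straight([*c,z],speed=.01,max_force=26); t=r.read_state();print(round(z,4),st,round(t['time_s'],2),t['contact_force'].round(1),t['eef_pos'].round(4))
    if st or t['contact_force'][2]>26: break
r.hold(.2); t=r.read_state();print(t['contact_force'].round(1),t['eef_pos'].round(4))
```

```text
touch True 24.4833 [0.1 0.4 5.4] [ 0.5685 -0.2289  0.1851]
0.1831 False 24.75 [-3.6  1.6 10.5] [ 0.5687 -0.229   0.185 ]
0.1811 False 25.1 [-6.5  2.9 21.4] [ 0.5688 -0.2291  0.185 ]
0.1791 False 25.45 [-9.9  4.2 31.5] [ 0.569  -0.2292  0.1848]
[-8.9  4.9 30.7] [ 0.569  -0.2291  0.1848]
```

The force rose from 10 to 31 N with only 0.2 mm of travel, so it's on the solid stop. I'll retreat straight up, check and hand in.

Run:
```python
from h import *
from workcell import r,optics
c=[.5685,-.2289]
r.move_straight([*c,.26],speed=.1)
x=np.array([np.cos(np.radians(-6)),np.sin(np.radians(-6))])
r.move_straight([*(np.array(c)-.05*x),.26],speed=.1); r.hold(.2)
s=r.read_state();im,d=optics.get_image('wrist');w=wcam(optics.camera_model('wrist'),s);P=pts(w,d);hsv=cv2.cvtColor(im,cv2.COLOR_RGB2HSV)
rr=np.hypot(P[...,0]-.5687,P[...,1]+.229)
Q=P[(hsv[...,1]>180)&((hsv[...,0]<6)|(hsv[...,0]>174))&(rr<.04)&(P[...,2]>.14)]; mz=np.median(Q[:,2]); t=Q[abs(Q[:,2]-mz)<.003]
A=np.c_[t[:,:2]-t[:,:2].mean(0),np.ones(len(t))]; print('top z',mz,'centre',((t.min(0)+t.max(0))/2).round(4),'slope',np.linalg.lstsq(A,t[:,2],rcond=None)[0].round(4))
H=(rr<.064)&(rr>.045)&(P[...,2]>.08)&(P[...,2]<.115)&(hsv[...,1]<60);print('rim z',np.percentile(P[H][:,2],[10,50,90]).round(4))
im,d=optics.get_image('scene'); a=np.load('scene0.npz')['p'].astype(int)
print('bystander diff',abs(im.astype(int)-a)[180:265,245:285].mean().round(2), s['time_s'],s['contact_force'].round(1))
r.finish_job()
```

```text
top z 0.1596274535045244 centre [ 0.5687 -0.2294  0.1594] slope [1.000e-04 1.100e-03 1.596e-01]
rim z [0.0883 0.0911 0.0934]
bystander diff 2.38 27.4583 [-0.2  0.9  1.3]
the job is handed in; nothing more can be done
```

I gripped the steel axle cap across its flats, set it over the shaft tip and pressed it down in the grip. After letting go I pressed its red top with shut fingers until I felt the stop, then backed off and handed the job in at about 27.5 s.

- **Stop:** on the final press the force rose from about 10 to 31 N with only 0.2 mm of travel, so the handwheel was on its solid stop and well under the forcing limit.
- **Held by its own bite:** after release the handwheel rim was still about 7.8 mm below its starting height. The cap's top was at z ≈ 0.1596, which puts its underside about 40 mm below the shaft tip.
- **Straight and centred:** the cap is within about 1 mm of the shaft centre by the wrist camera, and its top face tilts by about 0.001 rad.
- **Bystanders:** the dust cap and tin look unmoved in the scene picture.

**Checks that disagreed:**
- **First press:** it ended short or sprang back slightly. After I let go the rim was only about 6.9 mm down, so I pressed again on the red top.
- **In-grip forces:** the force readings during the press in the grip were lower than expected, so I relied on the measured heights and the final press.
- **Shaft position:** the three cameras differed by 2 to 3 mm on where the shaft tip is. I settled it with two wrist views half a turn apart.

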